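Load a sample jar into a bench mill and screw its clamp down

ROBOT

A 6-joint arm with a two-finger parallel gripper is mounted at the origin on a cart in front of the work surface, level with it; the furniture and walls round the work are solid. World frame = base frame: x ahead of the robot, y to its left, z up, the work surface at z = 0. Lengths are in m, angles in rad, forces in N, time in s.
With the tool pointing down it reaches from about 0.275 to 0.75 m from the base axis. Payload 10.2 kg.
Tool frame: the origin (TCP) lies between the finger pads; the fingertips stand robot.tip_extent ahead of it and the grasp point (between the pads) is the TCP (robot.tip_extent is the distance from the TCP to the fingertips, in m); z points along the fingers, y is the line along which they close (so a half turn about z gives the same grasp; the last joint's range is limited). The gripper opens to 85 mm and grips with 20 to 120 N. Pads are 22 mm wide; open, the fingers measure 114 mm over their backs; the gripper's body (76 mm by 85 mm) begins 54 mm behind the grasp point. The pads swing forward as they close: fully open they stand 13 mm farther back than shut.
Start: joints at [0.972, 0.313, 1.498, -0, 1.331, -0.223], TCP at [0.193, 0.488, 0.225] pointing down, gripper open.
Joint ranges: [-2.94, 2.94], [-0.97, 2.17], [0.19, 2.56], [-1.23, 4.37], [0.02, 3.11], [-2.88, 2.88]. Speed limits (rad/s): [2.39, 2.39, 3.01, 3.14, 3.14, 3.14].

INTERFACE

Orientations are given as a unit quaternion [x, y, z, w].
In Python, from rig import robot gives the robot as it stands.
- The arm moves only by the shell command python3 -m creep 'ROWS' [OPENING] [FORCE]. ROWS is JSON, a list of rows, each a list of 6 numbers: the shift along the tool's x, y, z in cm, then the turn, a rotation vector about the tool's x, y, z in rad. In form: [[dx, dy, dz, ax, ay, az], ...]. A call has exactly 5 rows; each row shifts and turns the commanded pose from where the row before left it, along the tool's axes as they then stand; what a row does not reach is not made up. A row lasts 1/12 s, in which the tool goes at most 41.7 mm and 7.16 degrees, less where a joint would pass 70% of its speed; a pose out of reach is approached as far as the arm can. A call with a gripper value outside its range is refused whole. OPENING is the gripper's target within -1 to 1 (shut at 1, half-way at 0, fully open at -1), set as the call begins (- or left out, the last holds). The fingers move at their own pace and stop on an object; FORCE is the grip in N (left out, the last holds). Time passes only in rows, so rows that do not move let the fingers close, or fill a call up. It gives the time, the measured TCP pose, the force, the opening and the grip force at its end, in the units of the state.
- robot.get_obs(): the state, without advancing time (a new reading comes with each control period).
- robot.snapshot(name): name is "side" or "top" or "wrist"; returns a dict with "pixels" (480x640x3 uint8, blue, green, red), "intrinsics" (3x3 intrinsics, pixels), "T" (4x4, takes a point from camera to world coordinates). Camera axes: x right, y up, looking along -z (the intrinsics and any distortion apply to the point x, -y, -z); pixel columns grow to the right and rows downward; lengths in m; the calibration is good to about 2 mm. A picture is of the moment at which its call begins. There is no depth.
- robot.close_job(): hands the job in; it is judged then, once.
The state is a dict: "time_s": time; "q": joint angles; "dq": joint speeds; "joint_torque": joint torques, N m; "tcp_pos": TCP position; "eef_rot": TCP orientation; "wrist_force": force on the tool from outside, world axes, zero at the start; "ft_torque": the same for the moment, N m; "grip_width": finger opening in m; "grasp_force": force on a finger pad.
Only numpy, scipy, OpenCV 4.12 (cv2) and the standard library are available. Lean on these libraries where they do the work, as an engineer would, in place of code of your own. Each camera call takes 0.05 s, during which the arm holds its last target. There are 200 camera calls.

TASK

Get the bench jar mill ready to run: stand the loose white-capped jar upright in the mill's steel cup, swing the blue clamp arm home over it by its black peg, then wind the clamp's black knob clockwise until its foot holds the jar down firmly. The knob sinks as it turns, so let your hand go down with it so that the mill, which only stands on its feet, is not tipped or shifted; stop once you feel the foot bite so that the jar is not crushed, and leave the tube rack, the petri dish and the film roll where they are.

Things in the scene. Friction and masses are not known exactly. Their poses are not given: they have to be found in the camera images.
- jar_center (a point): centre (half-way up, on the axis) of the loose jar to be clamped: white, 46 mm in diameter, 84 mm tall, with a 40 mm wide ribbed cap (top 19 mm), about 0.15 kg, upright on the bench. Best gripped on its body 10 to 20 mm above this point, so that the fingertips stay above the cup's rim. z: up along the jar. The like jars in the blue bin are not part of the job
- mill: the jar mill, a white box 220 x 190 mm with a steel cup, a steel column at the back and a blue clamp arm, about 2.3 kg, standing loose on rubber feet: about 8 N sideways at the arm, or 17 N up at the knob, tips it. Origin on the bench under the box. x runs from its front panel (nearest the robot) back to the column, z up. The cup lies 25 mm in front of the origin, the column 70 mm behind it
- cup (a point): top of the rubber cushion in the mill's steel cup, on the cup's axis, 60 mm above the bench: a seated jar's underside rests here, its centre 42 mm above. The cup is 53 mm wide inside and 28 mm deep above this point, its flared mouth 61 mm wide. The cushion is stiff: it gives 1 mm for 35 N
- pivot (a point): vertical hinge axis of the clamp arm on top of the mill's column (42 mm thick hub), 180 mm above the bench, 95 mm behind the cup's axis
- clamp_arm (a joint): swing of the clamp arm about the pivot (rad): 0 = home on its stop, spindle over the cup's axis; larger = aside, anticlockwise seen from above; starts at 1.45 to 1.9. Stays where left (friction 0.08 N m); winding the knob clockwise pushes it on to its stop. The foot is too low to let a jar be put in with the arm home; it passes 2.5 to 8 mm above the cap of a seated jar
- peg (a point): grip point on the black upright peg at the free end of the clamp arm, 143 mm from the pivot: round, 14 mm thick for 10 mm below and 13 mm above this point; the arm's top lies 26 mm below it, the peg's end 18 mm above. x axis: from the peg to the pivot
- knob_grip (a point): centre of the round black clamp knob (42 mm in diameter, 24 mm tall) on its vertical axis, 95 mm from the pivot towards the peg (48 mm from the peg); 228 mm above the bench at the start, 40 mm above the arm's top. It sinks with the spindle when turned clockwise seen from above: 16 mm a full turn (2.5 mm a radian), and rises the other way
- knob (a joint): turn of the knob (rad), 0 at the start, + clockwise from above (down), to 5.5; stays where left. Gland friction 0.16 N m; once the foot meets the cap the load grows about 70 N per rad of turn and the hand feels the torque rise by 0.14 N m at 20 N, in proportion (judge the rise: at rest, friction shifts the reading by up to 0.16 N m either way). Firm from 15 N, 20 to 40 N is right, 75 N crushes
- spindle: the threaded steel spindle, carrying the knob above the arm and, below it, a rubber-faced foot 32 mm wide that turns with it; origin on the axis at the knob's underside, z up. How low the foot is set (by its lock nut) differs by 5.5 mm between starts, so the turn at which it meets the cap is not known beforehand: 1 to 3.3 rad
- dish: bystander: closed petri dish, 72 mm wide, 14 mm tall; origin at the centre of its underside
- film_roll: bystander: white roll of film standing on end, 54 mm wide, 50 mm tall; origin at the centre of its underside
- tube_rack: bystander: red tube rack with yellow-green tubes, 223 x 76 mm, about 53 mm tall with the tubes; origin at the centre of its underside
Mind the look-alikes: they are no part of the job. Leave any turquoise look-alike of the part that bears jar_center alone.

How it is judged:
By the outcome, as a careful person would: the job done as asked, in the order asked, and still so for the second after the job is handed in, with the robot touching nothing.
It also fails if it takes over 72 s, if anything falls off the work surface, if the arm or the gripper's body presses on something with over 40 N, if the wrist force passes 120 N, or if a joint passes its speed limit or range.

## Working session

There is one attempt and no reset: what is moved stays moved. The work goes in short steps, Python scripts to look and compute and a shell command to move; the robot and the scene stay as the last step left them, time stands still between calls to the robot, and variables do not carry over. Pictures are saved under pics/ and viewed, at most 14 in all, crops included, and the job is handed in when it is done.

```bash
ls; mkdir -p pics
cat > h.py <<'E'
import numpy as np,cv2
from rig import robot
def snap(n):
    s=robot.snapshot(n); return s
def ray(s,u,v):
    K=np.array(s["intrinsics"]);T=np.array(s["T"])
    d=np.linalg.inv(K)@[u,v,1]; d=np.array([d[0],-d[1],-d[2]])
    return T[:3,3],T[:3,:3]@d
def onz(s,u,v,z):
    o,d=ray(s,u,v); return o+d*(z-o[2])/d[2]
def proj(s,p):
    K=np.array(s["intrinsics"]);T=np.array(s["T"])
    c=T[:3,:3].T@(np.array(p)-T[:3,3]); c=K@[c[0],-c[1],-c[2]]; return c[:2]/c[2]
def two(s1,p1,s2,p2):
    o1,d1=ray(s1,*p1);o2,d2=ray(s2,*p2)
    A=np.stack([d1,-d2],1);t=np.linalg.lstsq(A,o2-o1,rcond=None)[0]
    a=o1+d1*t[0];b=o2+d2*t[1];return (a+b)/2,np.linalg.norm(a-b)
E
python3 - <<'E'
from h import *
import pickle
for n in("side","top"):
    s=snap(n);cv2.imwrite(f"pics/{n}0.png",s["pixels"]);pickle.dump({k:np.array(s[k]) for k in("pixels","intrinsics","T")},open(n+"0.pkl","wb"))
    print(n,s.keys(),np.array(s["T"]).round(3).tolist(),np.array(s["intrinsics"]).round(1).tolist())
print(robot.get_obs(),robot.tip_extent)
E
```

```text
pics
side dict_keys(['pixels', 'intrinsics', 'T']) [[0.958, 0.151, -0.242, 0.14], [-0.284, 0.569, -0.771, -0.763], [0.022, 0.808, 0.589, 0.984], [0.0, 0.0, 0.0, 1.0]] [[623.9, 0.0, 313.5], [0.0, 623.9, 230.0], [0.0, 0.0, 1.0]]
top dict_keys(['pixels', 'intrinsics', 'T']) [[-0.167, 0.935, -0.312, -0.019], [-0.986, -0.158, 0.054, 0.437], [0.001, 0.317, 0.948, 1.672], [0.0, 0.0, 0.0, 1.0]] [[605.4, 0.0, 326.4], [0.0, 605.4, 238.4], [0.0, 0.0, 1.0]]
{'time_s': 0.1, 'q': array([ 9.71609037e-01,  3.13386445e-01,  1.49833317e+00, -3.41314494e-06,
        1.33100133e+00, -2.23391246e-01]), 'dq': array([-0.00028684, -0.0014885 , -0.00111421,  0.00015421,  0.00062572,
        0.00073999]), 'joint_torque': array([ 3.98028729e-03, -4.12903976e+01, -2.60142356e+01, -1.33285057e-04,
        2.96532919e-03,  3.61545290e-05]), 'tcp_pos': array([0.19255852, 0.48816799, 0.22450671]), 'eef_rot': array([ 1.86793899e-01,  9.82398962e-01, -5.17764902e-04, -2.24022551e-04]), 'wrist_force': array([-0.01219947,  0.14248386,  0.54721875]), 'ft_torque': array([ 0.02287324,  0.03578086, -0.00069592]), 'grasp_force': 0.0, 'grip_width': 0.08499879611739795} 0.019
```

View pics/top0.png

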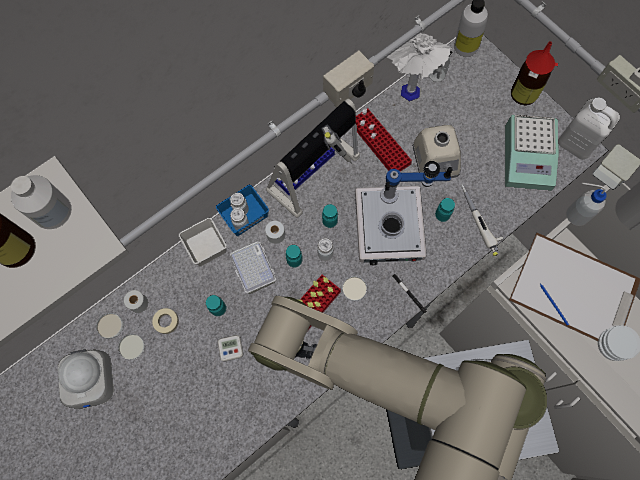

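View pics/side0.png

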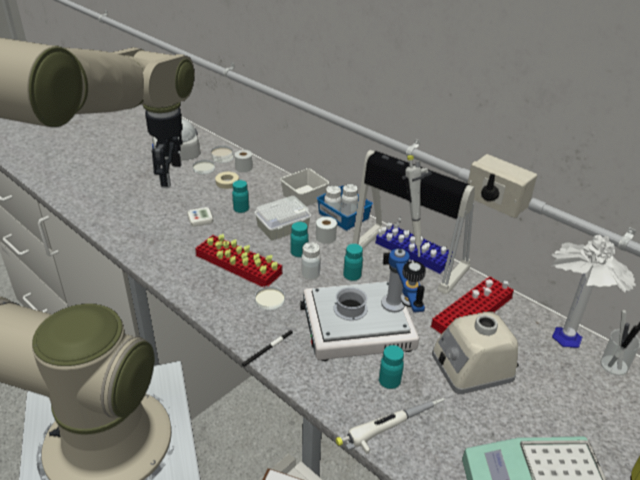

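Top view: jar (325,246), cup (392,224), pivot (392,177), arm swung right to the peg at about (447,175). Side view: jar (311,262), cup (350,303). Next, enlarged crops.

Run:
```python
from h import *
import pickle
t=pickle.load(open("top0.pkl","rb"));s=pickle.load(open("side0.pkl","rb"))
a=cv2.resize(t["pixels"][150:280,300:460],(800,650),interpolation=cv2.INTER_CUBIC)[:600]
cv2.imwrite("pics/c1.png",a)
b=cv2.resize(s["pixels"][235:365,290:450],(800,650),interpolation=cv2.INTER_CUBIC)[:600]
cv2.imwrite("pics/c2.png",b)
print("jar cap",onz(t,325,243,.084),"side",onz(s,311,248,.084))
print("cup",onz(t,392,224,.088),onz(s,350,299,.088))
print("piv",onz(t,392,176,.2))
```

```text
jar cap [0.4920352  0.35260944 0.084     ] side [0.48473002 0.34899249 0.084     ]
cup [0.51441682 0.15980571 0.088     ] [0.51347233 0.15308129 0.088     ]
piv [0.60953657 0.15213781 0.2       ]
```

View pics/c1.png

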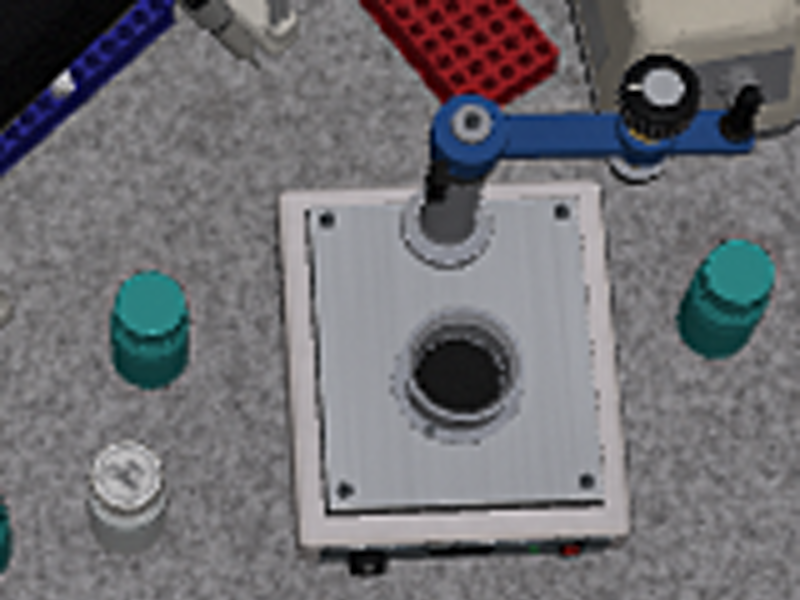

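View pics/c2.png

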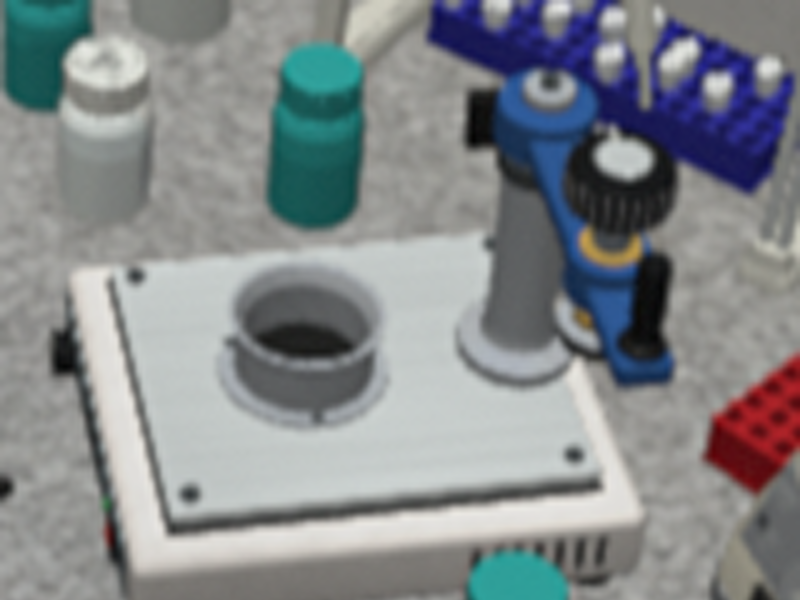

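Top crop: cap centre (128,475), cup rim (463,365), hub bolt (472,121), knob top (665,88), peg end (748,93). Side crop: cap (107,58), rim (308,313), bolt (549,88), knob (623,157), peg end (655,262).

Run:
```python
from h import *
import pickle
t=pickle.load(open("top0.pkl","rb"));s=pickle.load(open("side0.pkl","rb"))
P=dict(jar=((128,475),(107,58),.084),cup=((463,365),(308,313),.088),piv=((472,121),(549,88),.203),knob=((665,88),(623,157),.24),peg=((748,93),(655,262),.232),
 tealA=((150,303),(321,70),.084),
 corFL=((345,490),(136,276),.06),corFR=((587,481),(190,494),.06),corBR=((562,211),(575,454),.06))
for k,(a,b,z) in P.items():
    a=(300+a[0]/5,150+a[1]/5);b=(290+b[0]/5,235+b[1]/5)
    print(k,two(t,a,s,b),onz(t,*a,z)[:2].round(4),onz(s,*b,z)[:2].round(4))
```

```text
jar (array([0.48609272, 0.35199103, 0.08544044]), np.float64(0.0009695336467321696)) [0.486  0.3519] [0.4872 0.3539]
cup (array([0.51803208, 0.15729808, 0.08691347]), np.float64(0.0011911473813306164)) [0.517  0.1576] [0.5182 0.1563]
piv (array([0.61272183, 0.14491837, 0.1997255 ]), np.float64(0.0018310591812997054)) [0.6123 0.1454] [0.6097 0.1408]
knob (array([0.59746321, 0.05043326, 0.24110371]), np.float64(0.00018006903419756515)) [0.598  0.0501] [0.598  0.0516]
peg (array([0.59216541, 0.00503594, 0.22870182]), np.float64(0.0012675726768426178)) [0.5915 0.0059] [0.5895 0.0015]
tealA (array([0.58432751, 0.32268035, 0.08122466]), np.float64(0.0015138746743286655)) [0.5841 0.3228] [0.5821 0.3191]
corFL (array([0.46564496, 0.23214176, 0.05626595]), np.float64(0.00039807555588098297)) [0.4647 0.2326] [0.4641 0.2281]
corFR (array([0.448163  , 0.09740049, 0.05635852]), np.float64(0.0003650632410797571)) [0.4473 0.0981] [0.4468 0.094 ]
corBR (array([0.61072882, 0.0765854 , 0.05666452]), np.float64(0.00011684297925525049)) [0.6095 0.0773] [0.609  0.0736]
```

```bash
cat >> h.py <<'E'
from scipy.spatial.transform import Rotation as R
def go(p,ydeg=None):
    o=robot.get_obs();M=R.from_quat(o["eef_rot"]).as_matrix()
    d=M.T@(np.array(p)-o["tcp_pos"])*100
    ya=np.degrees(np.arctan2(M[1,1],M[0,1]))
    print("t",round(o["time_s"],2),"tcp",o["tcp_pos"].round(4),"delta cm",d.round(2),"yang",ya.round(1),"tilt",(M[:,2]).round(3),"F",o["wrist_force"].round(1),"T",o["ft_torque"].round(3),"q",o["q"].round(2),"w",round(o["grip_width"],4),"gf",round(o["grasp_force"],1))
    if ydeg is not None: print("az",np.radians(ya-ydeg).round(3))
E
python3 -m creep '[[-3.2,-0.2,0,0,0,0],[-3.2,-0.2,0,0,0,0],[-3.2,-0.2,0,0,0,0],[-3.2,-0.2,0,0,0,0],[-3.2,-0.2,0,0,0,0]]' -1
python3 -m creep '[[-3.2,-0.2,0,0,0,0],[-3.2,-0.2,0,0,0,0],[-3.2,-0.2,0,0,0,0],[-3.2,-0.2,0,0,0,0],[-3.2,-0.2,0,0,0,0]]' -1
python3 -m creep '[[0,0,0,0,0,0.1],[0,0,0,0,0,0.1],[0,0,0,0,0,0.1],[0,0,0,0,0,0.1],[0,0,0,0,0,0]]' -1
python3 -c 'from h import *;go([.4868,.3525,.14],45)'
```

```text
time_s: 0.52
tcp_pos: [0.339, 0.4194, 0.2247]
eef_rot: [0.187, 0.982, -0.0, -0.0]
wrist_force: [-0.1, 0.8, 0.3]
grip_width: 0.0853
grasp_force: 0.0
time_s: 0.93
tcp_pos: [0.4842, 0.3513, 0.2246]
eef_rot: [0.187, 0.982, -0.0, -0.0]
wrist_force: [0.7, 0.6, -0.1]
grip_width: 0.0853
grasp_force: 0.0
time_s: 1.35
tcp_pos: [0.483, 0.3522, 0.2245]
eef_rot: [0.38, 0.925, -0.0, -0.0]
wrist_force: [-0.3, 0.1, 0.4]
grip_width: 0.0854
grasp_force: 0.0
t 1.35 tcp [0.483  0.3522 0.2245] delta cm [-0.25  0.3   8.45] yang 45.3 tilt [-0.001 -0.    -1.   ] F [-0.3  0.1  0.4] T [0.011 0.006 0.051] q [ 0.43  0.48  1.26  0.    1.4  -0.36] w 0.0854 gf 0.0
az 0.006
```

```bash
python3 -m creep '[[-0.25,0.3,1.5,0,0,0],[0,0,1.5,0,0,0],[0,0,1.5,0,0,0],[0,0,0,0,0,0],[0,0,0,0,0,0]]'
python3 - <<'E'
from h import *
w=snap("wrist");cv2.imwrite("pics/w1.png",w["pixels"])
for p in([.4868,.3525,.084],[.4868,.3525,.0]): print(proj(w,p))
go([.4868,.3525,.057])
E
```

```text
time_s: 1.77
tcp_pos: [0.4867, 0.3526, 0.1797]
eef_rot: [0.377, 0.926, -0.001, -0.0]
wrist_force: [0.2, -0.1, 0.7]
grip_width: 0.0856
grasp_force: 0.0
[311.17404298 239.76016476]
[311.8074872  214.33058253]
t 1.82 tcp [0.4871 0.3528 0.1806] delta cm [-0.   -0.05 12.36] yang 45.6 tilt [ 0.  0. -1.] F [ 0.3 -0.5  0.3] T [0.051 0.03  0.023] q [ 0.43  0.52  1.32  0.    1.31 -0.36] w 0.0852 gf 0.0
```

View pics/w1.png

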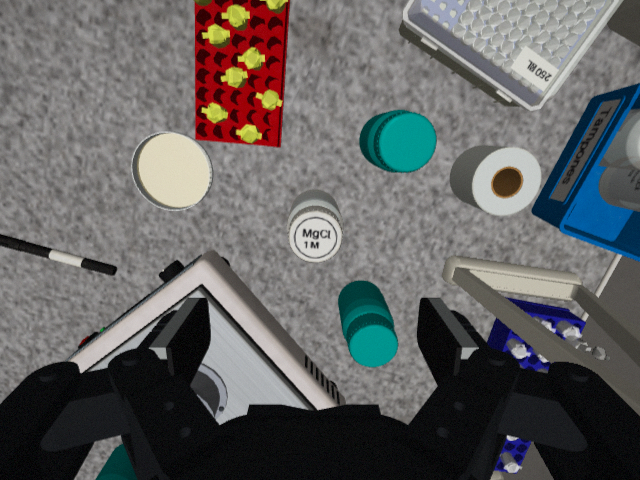

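Cap top at (315,237), predicted (311,240): about 3 mm off.

Run:
```python
from h import *
w=snap("wrist");p=onz(w,315,237,.084);print(p);
p[:2]=(p[:2]+[.4868,.3525])/2;go([p[0],p[1],.057])
```

```text
[0.48800946 0.35601656 0.084     ]
t 1.87 tcp [0.4873 0.3529 0.181 ] delta cm [ 0.09  0.09 12.4 ] yang 45.6 tilt [ 0.001  0.001 -1.   ] F [ 0.1 -1.   0.7] T [ 0.026  0.025 -0.012] q [ 0.43  0.51  1.32 -0.    1.31 -0.36] w 0.0855 gf 0.0
```

```bash
python3 -m creep '[[0.1,0.15,3,0,0,0],[0,0,3,0,0,0],[0,0,3,0,0,0],[0,0,2,0,0,0],[0,0,1.3,0,0,0]]'
python3 -m creep '[[0,0,0,0,0,0],[0,0,0,0,0,0],[0,0,0,0,0,0],[0,0,0,0,0,0],[0,0,0,0,0,0]]' 1 30
python3 -m creep '[[0,0,0,0,0,0],[0,0,0,0,0,0],[0,0,0,0,0,0],[0,0,0,0,0,0],[0,0,0,0,0,0]]'
python3 -c 'from h import *;go([.518,.157,.20])'
```

```text
time_s: 2.28
tcp_pos: [0.4868, 0.3543, 0.0555]
eef_rot: [0.378, 0.926, -0.001, -0.001]
wrist_force: [-0.3, -0.6, -0.2]
grip_width: 0.0854
grasp_force: 0.0
time_s: 2.7
tcp_pos: [0.4881, 0.3548, 0.0589]
eef_rot: [0.378, 0.926, 0.001, 0.001]
wrist_force: [-1.2, -0.5, 6.8]
grip_width: 0.038
grasp_force: 29.8
time_s: 3.12
tcp_pos: [0.488, 0.3548, 0.0588]
eef_rot: [0.378, 0.926, 0.001, 0.001]
wrist_force: [-0.2, -2.0, 5.8]
grip_width: 0.0383
grasp_force: 29.9
t 3.12 tcp [0.488  0.3548 0.0588] delta cm [-16.01 -11.99 -14.13] yang 45.6 tilt [ 0.003  0.001 -1.   ] F [-0.2 -2.   5.8] T [-0.157  0.162  0.006] q [ 0.43  0.65  1.44 -0.    1.05 -0.36] w 0.0383 gf 29.9
```

Run:
```python
from h import *
w=snap("wrist")["pixels"];s=snap("side")["pixels"]
a=cv2.resize(w,(480,360));b=cv2.resize(s[200:310,240:390],(480,352))
c=np.zeros((360,800,3),np.uint8);c[:,:400]=a[:,40:440];c[:352,400:]=b[:,40:440];cv2.imwrite("pics/w2.png",c)
```

```text
(no output)
```

View pics/w2.png

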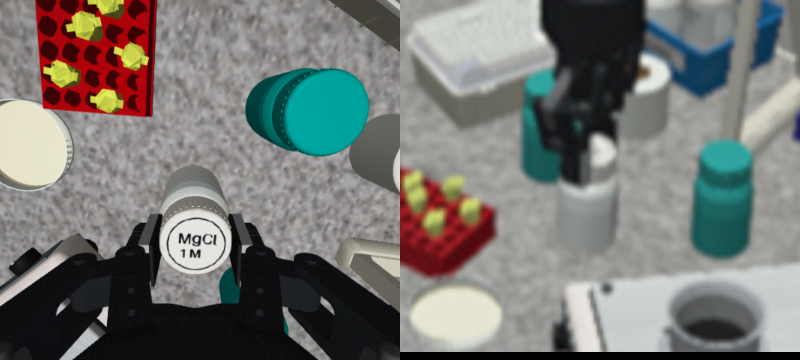

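Fingers seem to hold the cap, with a fingertip at about side px (307,257); I'll check its height.

Run:
```python
from h import *
s=snap("side");o,d=ray(s,307.2,257.2)
for p in([.472,.339],[.46,.33],[.488,.3548]):
    for z in(.03,.04,.05,.06,.07): print(p,z,proj(s,[*p,z]).round(1),end=';')
print()
cv2.imwrite("pics/s3.png",cv2.resize(s["pixels"][215:295,280:360],(640,600),interpolation=cv2.INTER_CUBIC))
```

```text
[0.472, 0.339] 0.03 [306.6 269.2];[0.472, 0.339] 0.04 [306.7 265.9];[0.472, 0.339] 0.05 [306.8 262.7];[0.472, 0.339] 0.06 [306.8 259.4];[0.472, 0.339] 0.07 [306.9 256.1];[0.46, 0.33] 0.03 [302.8 272.4];[0.46, 0.33] 0.04 [302.9 269.1];[0.46, 0.33] 0.05 [302.9 265.8];[0.46, 0.33] 0.06 [303.  262.5];[0.46, 0.33] 0.07 [303.  259.2];[0.488, 0.3548] 0.03 [311.2 264. ];[0.488, 0.3548] 0.04 [311.3 260.8];[0.488, 0.3548] 0.05 [311.4 257.6];[0.488, 0.3548] 0.06 [311.4 254.3];[0.488, 0.3548] 0.07 [311.5 251. ];
```

View pics/s3.png

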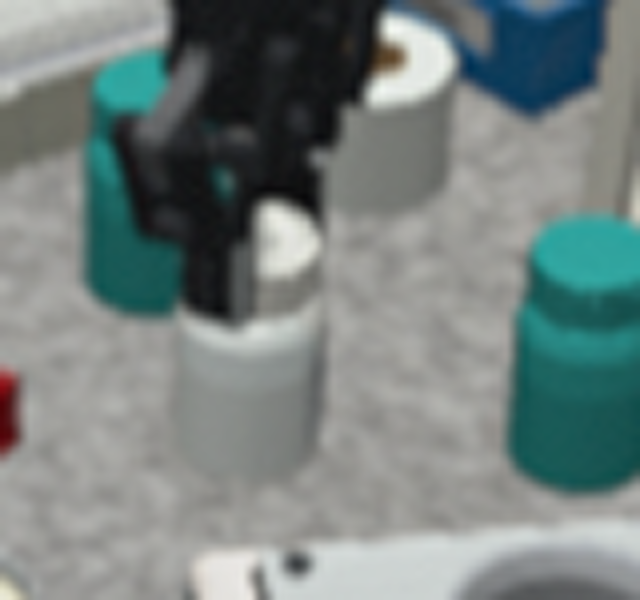

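The fingertip at crop (230,320), z≈0.063, is resting on the jar's shoulder and the pads hold the cap. So the tips sit about 2 cm higher than the reported TCP suggests. I'll open, go lower and regrip.

```bash
python3 -m creep '[[0,0,0,0,0,0],[0,0,0,0,0,0],[0,0,0,0,0,0],[0,0,0,0,0,0],[0,0,0,0,0,0]]' -1
python3 -m creep '[[0,0,0.7,0,0,0],[0,0,0.7,0,0,0],[0,0,0.6,0,0,0],[0,0,0,0,0,0],[0,0,0,0,0,0]]'
python3 -m creep '[[0,0,0,0,0,0],[0,0,0,0,0,0],[0,0,0,0,0,0],[0,0,0,0,0,0],[0,0,0,0,0,0]]' 1 30
python3 - <<'E'
from h import *
go([.518,.157,.20])
s=snap("side")
cv2.imwrite("pics/s4.png",cv2.resize(s["pixels"][215:295,280:360],(480,480),interpolation=cv2.INTER_CUBIC))
E
```

```text
time_s: 3.68
tcp_pos: [0.4872, 0.3545, 0.0569]
eef_rot: [0.378, 0.926, -0.0, -0.0]
wrist_force: [0.1, -0.2, -0.4]
grip_width: 0.0855
grasp_force: 0.0
time_s: 4.1
tcp_pos: [0.487, 0.3544, 0.0363]
eef_rot: [0.378, 0.926, -0.0, -0.0]
wrist_force: [-0.8, 0.4, 0.0]
grip_width: 0.0854
grasp_force: 0.0
time_s: 4.52
tcp_pos: [0.4873, 0.3544, 0.0375]
eef_rot: [0.378, 0.926, 0.0, 0.0]
wrist_force: [-1.4, -2.3, 4.6]
grip_width: 0.0432
grasp_force: 30.5
t 4.52 tcp [0.4873 0.3544 0.0375] delta cm [-16.02 -11.95 -16.24] yang 45.6 tilt [ 0. -0. -1.] F [-1.4 -2.3  4.6] T [-0.273  0.345 -0.004] q [ 0.43  0.68  1.45 -0.    1.01 -0.36] w 0.0432 gf 30.5
```

View pics/s4.png

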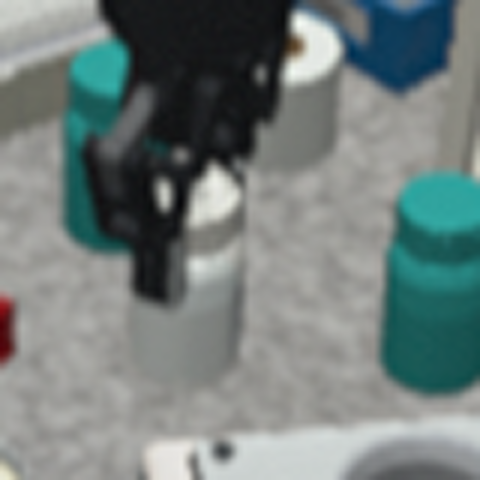

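The fingertip is now at z≈0.041 on the body, a good body grip. Next: lift and carry to above the cup.

```bash
python3 -m creep '[[0,0,-1.5,0,0,0],[0,0,-3,0,0,0],[0,0,-3,0,0,0],[0,0,-3,0,0,0],[0,0,-1,0,0,0]]' 1 40
python3 -m creep '[[-1,-0.7,0,0,0,0],[-2,-1.5,0,0,0,0],[-2.7,-2.1,0,0,0,0],[-2.7,-2.1,0,0,0,0],[-2.7,-2,0,0,0,0]]'
python3 -m creep '[[-2.5,-1.8,0,0,0,0],[-1.6,-1.2,0,0,0,0],[-0.8,-0.6,0,0,0,0],[0,0,0,0,0,0],[0,0,0,0,0,0]]'
python3 - <<'E'
from h import *
go([.518,.157,.0975])
a=snap("side");w=snap("wrist")
print("rim pred side",proj(a,[.518,.157,.088]),"bottom pred",proj(a,[.518,.157,.1125]))
c=np.zeros((500,800,3),np.uint8)
c[:,:400]=cv2.resize(a["pixels"][230:330,310:390],(400,500),interpolation=cv2.INTER_CUBIC)
c[:300,400:]=cv2.resize(w["pixels"],(400,300));cv2.imwrite("pics/s5.png",c)
E
```

```text
time_s: 4.98
tcp_pos: [0.4886, 0.3552, 0.1563]
eef_rot: [0.378, 0.926, 0.002, 0.002]
wrist_force: [1.0, 0.8, -1.1]
grip_width: 0.0431
grasp_force: 41.1
time_s: 5.4
tcp_pos: [0.5066, 0.2144, 0.1496]
eef_rot: [0.378, 0.926, -0.001, -0.001]
wrist_force: [-0.5, 0.1, -1.8]
grip_width: 0.0429
grasp_force: 41.0
time_s: 5.82
tcp_pos: [0.5169, 0.1569, 0.151]
eef_rot: [0.379, 0.926, -0.0, -0.001]
wrist_force: [0.1, 0.1, -1.9]
grip_width: 0.0426
grasp_force: 41.0
t 5.82 tcp [0.5169 0.1569 0.151 ] delta cm [-0.07  0.09  5.35] yang 45.5 tilt [-0.002  0.    -1.   ] F [ 0.1  0.1 -1.9] T [0.043 0.022 0.033] q [ 0.08  0.41  1.56  0.    1.17 -0.72] w 0.0426 gf 41.0
rim pred side [351.40170575 297.41757068] bottom pred [352.07239128 288.75542844]
```

View pics/s5.png

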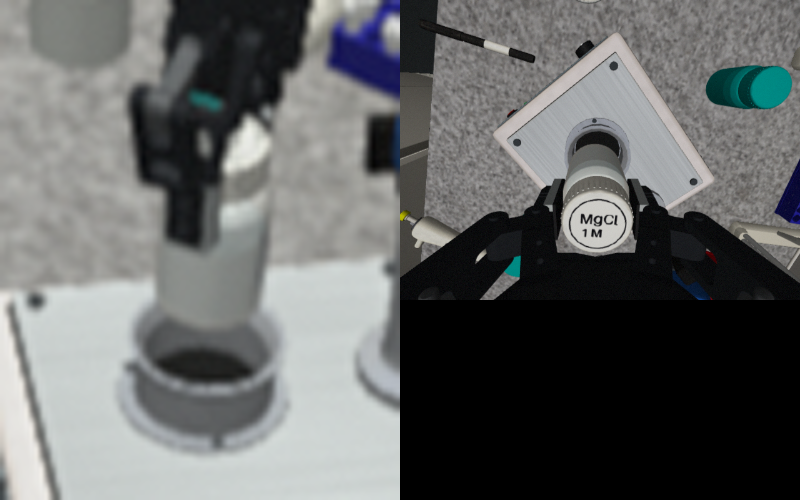

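Jar axis and rim centre agree in both views (side u≈352, wrist u≈597). Insert.

```bash
python3 -m creep '[[0,0.05,1,0,0,0],[0,0,1,0,0,0],[0,0,0.8,0,0,0],[0,0,0,0,0,0],[0,0,0,0,0,0]]'
python3 -m creep '[[0,0,0.7,0,0,0],[0,0,0.7,0,0,0],[0,0,0.5,0,0,0],[0,0,0,0,0,0],[0,0,0,0,0,0]]'
python3 -c 'from h import *;go([.518,.157,.0975])'
```

```text
time_s: 6.33
tcp_pos: [0.5174, 0.1573, 0.1232]
eef_rot: [0.378, 0.926, -0.0, -0.001]
wrist_force: [0.2, 0.8, -1.6]
grip_width: 0.0428
grasp_force: 41.0
time_s: 6.75
tcp_pos: [0.5177, 0.1571, 0.1047]
eef_rot: [0.378, 0.926, -0.0, -0.0]
wrist_force: [0.1, 0.1, -1.5]
grip_width: 0.0428
grasp_force: 41.1
t 6.75 tcp [0.5177 0.1571 0.1047] delta cm [-0.03  0.02  0.72] yang 45.5 tilt [-0.001 -0.    -1.   ] F [ 0.1  0.1 -1.5] T [0.018 0.022 0.04 ] q [ 0.08  0.47  1.6   0.    1.07 -0.72] w 0.0428 gf 41.1
```

```bash
python3 -m creep '[[0,0,0.2,0,0,0],[0,0,0.2,0,0,0],[0,0,0.1,0,0,0],[0,0,0,0,0,0],[0,0,0,0,0,0]]'
python3 -m creep '[[0,0,0.1,0,0,0],[0,0,0.1,0,0,0],[0,0,0,0,0,0],[0,0,0,0,0,0],[0,0,0,0,0,0]]'
python3 -c 'from h import *;go([.518,.157,.0975])'
```

```text
time_s: 7.17
tcp_pos: [0.5178, 0.1571, 0.1]
eef_rot: [0.378, 0.926, -0.0, -0.0]
wrist_force: [0.9, -0.5, -1.5]
grip_width: 0.043
grasp_force: 41.1
time_s: 7.58
tcp_pos: [0.5178, 0.1571, 0.098]
eef_rot: [0.378, 0.926, 0.0, 0.0]
wrist_force: [0.7, 0.7, -1.9]
grip_width: 0.0428
grasp_force: 41.1
t 7.58 tcp [0.5178 0.1571 0.098 ] delta cm [-0.02  0.    0.05] yang 45.6 tilt [ 0.  0. -1.] F [ 0.7  0.7 -1.9] T [-0.001 -0.028 -0.002] q [ 0.08  0.48  1.61  0.    1.05 -0.72] w 0.0428 gf 41.1
```

```bash
python3 -m creep '[[0,0,0.1,0,0,0],[0,0,0.05,0,0,0],[0,0,0,0,0,0],[0,0,0,0,0,0],[0,0,0,0,0,0]]'
python3 -c 'from h import *;go([.518,.157,.0975])'
```

```text
time_s: 8.0
tcp_pos: [0.518, 0.157, 0.0973]
eef_rot: [0.378, 0.926, 0.0, 0.0]
wrist_force: [-2.7, -0.1, 6.5]
grip_width: 0.043
grasp_force: 42.0
t 8.0 tcp [0.518  0.157  0.0973] delta cm [ 0.   -0.   -0.02] yang 45.6 tilt [ 0.001 -0.    -1.   ] F [-2.7 -0.1  6.5] T [-0.211  0.48   0.042] q [ 0.08  0.48  1.61 -0.    1.05 -0.72] w 0.043 gf 42.0
```

Seated. Release, rise, and move over the peg while turning across the clamp arm.

```bash
python3 -m creep '[[0,0,-0.1,0,0,0],[0,0,0,0,0,0],[0,0,0,0,0,0],[0,0,0,0,0,0],[0,0,0,0,0,0]]' -1
python3 -m creep '[[0,0,-1.5,0,0,0],[0,0,-3,0,0,0],[0,0,-4,0,0,0],[0,0,-4,0,0,0],[0,0,-3.2,0,0,0]]'
python3 -m creep '[[-3,-1.1,0,0,0,0],[-3.2,-1.2,0,0,0,0],[-3.3,-1.2,0,0,0,0],[-3.3,-1.2,0,0,0,0],[-3,-1.1,0,0,0,0]]'
python3 -m creep '[[0,0,0,0,0,0.12],[0,0,0,0,0,0.12],[0,0,0,0,0,0.12],[0,0,0,0,0,0.12],[0,0,0,0,0,0.12]]'
python3 -m creep '[[0,0,0,0,0,0.12],[0,0,0,0,0,0.12],[0,0,0,0,0,0.12],[0,0,0,0,0,0],[0,0,0,0,0,0]]'
python3 - <<'E'
from h import *
go([.591,.004,.255],-9.2)
w=snap("wrist");t=snap("top");s=snap("side")
for n,p in dict(peg=[.591,.004,.232],knob=[.5975,.0505,.24],cap=[.518,.157,.144],piv=[.6127,.145,.2]).items(): print(n,proj(w,p).round(0),proj(s,p).round(1))
c=np.zeros((600,800,3),np.uint8);c[:300,:400]=cv2.resize(w["pixels"],(400,300));c[:300,400:]=cv2.resize(t["pixels"][140:260,350:510],(400,300))
c[300:,:400]=cv2.resize(s["pixels"][220:340,300:460],(400,300));cv2.imwrite("pics/w6.png",c)
E
```

```text
time_s: 8.42
tcp_pos: [0.5178, 0.1572, 0.0974]
eef_rot: [0.378, 0.926, -0.0, -0.0]
wrist_force: [-0.1, 0.0, -0.3]
grip_width: 0.0854
grasp_force: 0.0
time_s: 8.83
tcp_pos: [0.5179, 0.1572, 0.2575]
eef_rot: [0.378, 0.926, 0.0, 0.001]
wrist_force: [1.2, 0.4, 0.0]
grip_width: 0.0855
grasp_force: 0.0
time_s: 9.25
tcp_pos: [0.5905, 0.0032, 0.2544]
eef_rot: [0.378, 0.926, -0.0, -0.0]
wrist_force: [0.4, -0.3, 0.5]
grip_width: 0.0854
grasp_force: 0.0
time_s: 9.67
tcp_pos: [0.5899, 0.005, 0.2543]
eef_rot: [0.637, 0.771, -0.0, -0.0]
wrist_force: [0.2, 0.0, 0.0]
grip_width: 0.0855
grasp_force: 0.0
time_s: 10.08
tcp_pos: [0.5899, 0.0051, 0.2543]
eef_rot: [0.762, 0.648, -0.0, -0.0]
wrist_force: [-0.0, -0.6, -0.1]
grip_width: 0.0854
grasp_force: 0.0
t 10.08 tcp [0.5899 0.0051 0.2543] delta cm [-0.09  0.12 -0.07] yang -9.2 tilt [-0.  0. -1.] F [-0.  -0.6 -0.1] T [0.009 0.025 0.018] q [-0.19  0.44  1.24  0.    1.46 -0.03] w 0.0854 gf 0.0
az -0.001
peg [316. 283.] [421.2 286.4]
knob [314. 197.] [414.6 266.8]
cap [167.  31.] [353.  277.3]
piv [313.  -8.] [400.2 252.3]
```

View pics/w6.png

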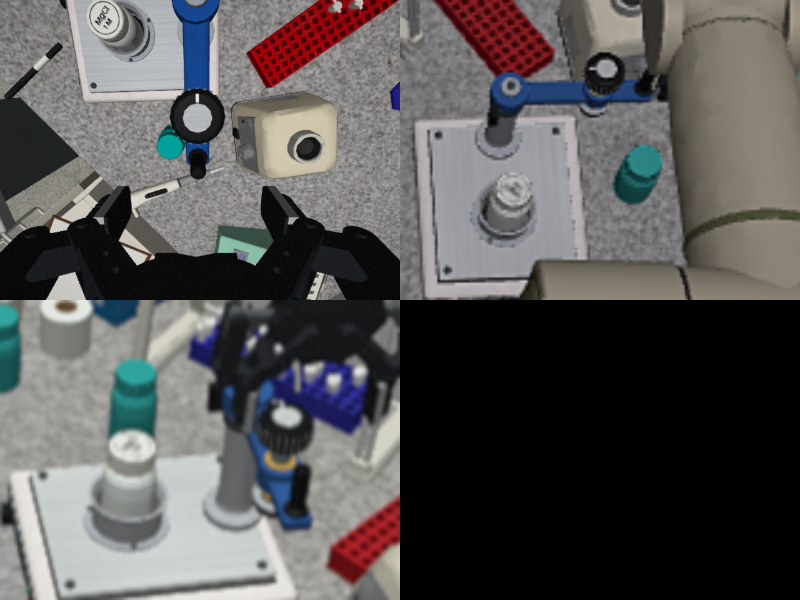

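Wrist view: the peg end at about (317,275) px matches the prediction within 4 mm, and the jar stands upright in the cup. Lower around the peg half-open, then grip it.

```bash
python3 -m creep '[[0.1,0.1,1,0,0,0],[0,0,1.2,0,0,0],[0,0,1.2,0,0,0],[0,0,0,0,0,0],[0,0,0,0,0,0]]' 0
python3 -m creep '[[0,0,0.8,0,0,0],[0,0,0.7,0,0,0],[0,0,0.5,0,0,0],[0,0,0,0,0,0],[0,0,0,0,0,0]]'
python3 -m creep '[[0,0,0,0,0,0],[0,0,0,0,0,0],[0,0,0,0,0,0],[0,0,0,0,0,0],[0,0,0,0,0,0]]' 1 20
python3 -c 'from h import *;go([.591,.004,.2],-9.2)'
```

```text
time_s: 10.65
tcp_pos: [0.5909, 0.006, 0.2198]
eef_rot: [0.763, 0.647, -0.0, -0.001]
wrist_force: [-0.3, -0.3, -0.1]
grip_width: 0.0428
grasp_force: 0.0
time_s: 11.07
tcp_pos: [0.591, 0.0059, 0.2003]
eef_rot: [0.763, 0.646, -0.0, -0.0]
wrist_force: [0.2, 0.3, -0.1]
grip_width: 0.0426
grasp_force: 0.0
time_s: 11.48
tcp_pos: [0.5913, 0.0058, 0.2009]
eef_rot: [0.763, 0.646, 0.0, 0.0]
wrist_force: [-0.2, 0.2, 2.5]
grip_width: 0.0132
grasp_force: 19.8
t 11.48 tcp [0.5913 0.0058 0.2009] delta cm [-0.19  0.    0.09] yang -9.5 tilt [ 0.001 -0.    -1.   ] F [-0.2  0.2  2.5] T [-0.034 -0.046 -0.004] q [-0.19  0.48  1.32 -0.    1.34 -0.02] w 0.0132 gf 19.8
az -0.004
```

```bash
python3 -m creep '[[0.01,-0.56,0,0,0,0.04],[0.03,-0.98,0,0,0,0.07],[0.07,-1.41,0,0,0,0.1],[0.07,-1.41,0,0,0,0.1],[0.07,-1.41,0,0,0,0.1]]'
python3 -c 'from h import *
go([.591,.004,.2]);o=robot.get_obs()["tcp_pos"][:2]-[.6127,.1455];print(np.hypot(*o),np.degrees(np.arctan2(o[1],o[0])))'
```

```text
time_s: 11.9
tcp_pos: [0.5371, 0.026, 0.2009]
eef_rot: [0.88, 0.475, -0.0, 0.001]
wrist_force: [0.0, -2.0, 3.6]
grip_width: 0.0135
grasp_force: 19.9
t 11.9 tcp [0.5371 0.026  0.2009] delta cm [1.12 5.72 0.1 ] yang -33.3 tilt [ 0.001 -0.001 -1.   ] F [ 0.  -2.   3.6] T [-0.228  0.026  0.018] q [-0.17  0.36  1.5  -0.    1.28  0.41] w 0.0135 gf 19.9
0.14141886669165782 -122.32896578512951
```

```bash
python3 -m creep '[[0.07,-1.41,0,0,0,0.1],[0.07,-1.41,0,0,0,0.1],[0.07,-1.41,0,0,0,0.1],[0.07,-1.41,0,0,0,0.1],[0.03,-0.98,0,0,0,0.07]]'
python3 -c 'from h import *
go([.591,.004,.2]);o=robot.get_obs()["tcp_pos"][:2]-[.6127,.1455];print(np.hypot(*o),np.degrees(np.arctan2(o[1],o[0])))'
```

```text
time_s: 12.32
tcp_pos: [0.4905, 0.0739, 0.2008]
eef_rot: [0.966, 0.258, -0.002, 0.001]
wrist_force: [-7.0, -5.6, 6.0]
grip_width: 0.0131
grasp_force: 20.1
t 12.32 tcp [0.4905 0.0739 0.2008] delta cm [ 5.24 11.07  0.07] yang -60.2 tilt [-0.003 -0.002 -1.   ] F [-7.  -5.6  6. ] T [-0.897  1.171 -0.05 ] q [-0.09  0.27  1.62 -0.    1.25  0.96] w 0.0131 gf 20.1
0.14161491355075043 -149.6370892683024
```

```bash
python3 -m creep '[[-0.1,0,0,0,0,0],[-0.1,0,0,0,0,0],[-0.1,0,0,0,0,0],[0,0,0,0,0,0],[0,0,0,0,0,0]]'
python3 -c 'from h import *
go([.591,.004,.2]);o=robot.get_obs()["tcp_pos"][:2]-[.6127,.1455];print(np.hypot(*o),np.degrees(np.arctan2(o[1],o[0])))'
```

```text
time_s: 12.73
tcp_pos: [0.491, 0.0728, 0.2009]
eef_rot: [0.966, 0.26, 0.002, -0.0]
wrist_force: [4.5, 3.6, 0.6]
grip_width: 0.013
grasp_force: 19.7
t 12.73 tcp [0.491  0.0728 0.2009] delta cm [ 5.19 10.97  0.12] yang -59.9 tilt [ 0.004  0.001 -1.   ] F [4.5 3.6 0.6] T [ 0.688 -0.887  0.004] q [-0.09  0.27  1.62  0.    1.25  0.95] w 0.013 gf 19.7
0.14170177213847954 -149.15202264487027
```

```bash
python3 -m creep '[[0.15,-0.71,0,0,0,0.05],[0.06,-1.13,0,0,0,0.08],[0.06,-1.13,0,0,0,0.08],[0.06,-1.13,0,0,0,0.08],[0.03,-0.99,0,0,0,0.07]]'
python3 -c 'from h import *
go([.591,.004,.2]);o=robot.get_obs()["tcp_pos"][:2]-[.6127,.1455];print(np.hypot(*o),np.degrees(np.arctan2(o[1],o[0])))'
```

```text
time_s: 13.15
tcp_pos: [0.473, 0.121, 0.2008]
eef_rot: [0.997, 0.081, -0.001, 0.0]
wrist_force: [-7.5, -2.5, 7.6]
grip_width: 0.0133
grasp_force: 20.3
t 13.15 tcp [0.473  0.121  0.2008] delta cm [ 9.75 13.46  0.06] yang -80.7 tilt [-0.002 -0.001 -1.   ] F [-7.5 -2.5  7.6] T [-0.304  1.122 -0.022] q [ 0.01  0.25  1.64 -0.    1.25  1.42] w 0.0133 gf 20.3
0.14181897123670878 -170.05757069433696
```

```bash
python3 -m creep '[[-0.15,-0.57,-0.05,0,0,0.04],[0.02,-0.71,-0.05,0,0,0.05],[0.01,-0.71,0,0,0,0.05],[0.01,-0.43,0,0,0,0.03],[0,0,0,0,0,0]]'
python3 -c 'from h import *
go([.591,.004,.2]);o=robot.get_obs()["tcp_pos"][:2]-[.6127,.1455];print(np.hypot(*o),np.degrees(np.arctan2(o[1],o[0])))'
```

```text
time_s: 13.57
tcp_pos: [0.4707, 0.1452, 0.201]
eef_rot: [1.0, -0.002, -0.0, -0.0]
wrist_force: [3.3, 0.7, -2.5]
grip_width: 0.013
grasp_force: 19.9
t 13.57 tcp [0.4707 0.1452 0.201 ] delta cm [12.09 14.07  0.1 ] yang -90.2 tilt [-0.  0. -1.] F [ 3.3  0.7 -2.5] T [ 0.041 -0.454 -0.061] q [0.06 0.26 1.63 0.   1.25 1.64] w 0.013 gf 19.9
0.14198943936837313 -179.87360235500256
```

```bash
python3 -m creep '[[0.05,-0.42,0.03,0,0,0.03],[0.01,-0.42,0,0,0,0.03],[0,-0.28,0,0,0,0.02],[0,-0.28,0,0,0,0.02],[0,0,0,0,0,0]]'
python3 -m creep '[[0,-0.14,0,0,0,0.01],[0,-0.14,0,0,0,0.01],[0,0,0,0,0,0],[0,0,0,0,0,0],[0,0,0,0,0,0]]'
python3 -c 'from h import *
go([.591,.004,.2]);o=robot.get_obs()["tcp_pos"][:2]-[.6127,.1455];print(np.hypot(*o),np.degrees(np.arctan2(o[1],o[0])))'
```

```text
time_s: 13.98
tcp_pos: [0.4713, 0.1588, 0.2009]
eef_rot: [0.999, -0.052, -0.001, 0.0]
wrist_force: [-2.6, 0.8, -0.3]
grip_width: 0.013
grasp_force: 20.2
time_s: 14.4
tcp_pos: [0.4716, 0.1617, 0.2009]
eef_rot: [0.998, -0.062, -0.0, -0.0]
wrist_force: [-4.3, 0.9, -1.8]
grip_width: 0.0134
grasp_force: 20.1
t 14.4 tcp [0.4716 0.1617 0.2009] delta cm [13.79 14.17  0.08] yang -97.1 tilt [-0.001  0.    -1.   ] F [-4.3  0.9 -1.8] T [ 0.075  0.54  -0.127] q [0.09 0.28 1.61 0.   1.25 1.79] w 0.0134 gf 20.1
0.14198059577629665 173.45311556841418
```

```bash
python3 -m creep '[[-0.06,-0.1,0,0,0,0.007],[0,-0.1,0,0,0,0.007],[0,0,0,0,0,0],[0,0,0,0,0,0],[0,0,0,0,0,0]]'
python3 -c 'from h import *
go([.591,.004,.2])'
python3 -m creep '[[0,-0.1,0,0,0,0.007],[0,0,0,0,0,0],[0,0,0,0,0,0],[0,0,0,0,0,0],[0,0,0,0,0,0]]'
python3 -c 'from h import *
go([.591,.004,.2]);o=robot.get_obs()["tcp_pos"][:2]-[.6127,.1455];print(np.hypot(*o),np.degrees(np.arctan2(o[1],o[0])))'
```

```text
time_s: 14.82
tcp_pos: [0.4718, 0.1638, 0.201]
eef_rot: [0.998, -0.069, 0.0, -0.0]
wrist_force: [2.5, -0.3, -5.8]
grip_width: 0.0131
grasp_force: 19.6
t 14.82 tcp [0.4718 0.1638 0.201 ] delta cm [14.   14.18  0.11] yang -97.9 tilt [ 0.001  0.    -1.   ] F [ 2.5 -0.3 -5.8] T [-0.042 -0.49  -0.021] q [0.1  0.28 1.61 0.   1.25 1.81] w 0.0131 gf 19.6
time_s: 15.23
tcp_pos: [0.4719, 0.1642, 0.201]
eef_rot: [0.997, -0.073, 0.0, 0.001]
wrist_force: [2.5, -4.2, -6.8]
grip_width: 0.0128
grasp_force: 19.7
t 15.23 tcp [0.4719 0.1642 0.201 ] delta cm [14.11 14.12  0.13] yang -98.3 tilt [ 0.    -0.001 -1.   ] F [ 2.5 -4.2 -6.8] T [-0.725 -0.443 -0.01 ] q [ 0.1   0.28  1.61 -0.    1.25  1.82] w 0.0128 gf 19.7
0.14205486322794236 172.44574247308927
```

```bash
python3 -m creep '[[0.05,0.08,0.08,0,0,0],[0,0,0,0,0,0],[0,0,0,0,0,0],[0,0,0,0,0,0],[0,0,0,0,0,0]]' 0
python3 -m creep '[[0,0,-1,0,0,0],[0,0,-2,0,0,0],[0,0,-2.5,0,0,0],[0,0,-1.5,0,0,0],[0,0,0,0,0,0]]'
python3 - <<'E'
from h import *
from scipy.optimize import least_squares
P=np.array([(.5913,.0058),(.5371,.026),(.4908,.0733),(.473,.121),(.4707,.1452),(.4719,.1642)])
r=least_squares(lambda v:np.hypot(*(P-v[:2]).T)-v[2],[.6127,.1455,.142]);print(r.x,r.fun.round(4))
c=r.x[:2];u=P[-1]-c;u/=np.hypot(*u);k=c+.095*u;print("knob",k, (P[-1]-.048*u))
k=(k+P[-1]-.048*u)/2
go([*k,.27]);w=snap("wrist");s=snap("side");t=snap("top")
q=[*k,.24];print(proj(w,q),proj(s,q),proj(t,q))
cv2.imwrite("pics/k.png",np.hstack([cv2.resize(w["pixels"],(400,300)),cv2.resize(s["pixels"][220:340,280:440],(400,300))]))
E
```

```text
time_s: 15.65
tcp_pos: [0.4721, 0.164, 0.2007]
eef_rot: [0.997, -0.072, 0.0, -0.0]
wrist_force: [-0.1, 0.0, -1.0]
grip_width: 0.0429
grasp_force: 0.0
time_s: 16.07
tcp_pos: [0.4732, 0.1641, 0.2744]
eef_rot: [0.997, -0.072, 0.003, -0.001]
wrist_force: [0.9, 0.0, -0.5]
grip_width: 0.0428
grasp_force: 0.0
[0.61264992 0.14611464 0.14192122] [ 0. -0.  0. -0.  0. -0.]
knob [0.51842459 0.15822192] [0.51950859 0.15808264]
t 16.07 tcp [0.4732 0.1641 0.2744] delta cm [ 4.61 -0.07  0.47] yang -98.3 tilt [ 0.007  0.001 -1.   ] F [ 0.9  0.  -0.5] T [ 0.011 -0.015 -0.009] q [0.1  0.22 1.49 0.   1.43 1.82] w 0.0428 gf 0.0
[316.15874375 186.38709146] [356.07772435 240.00834619] [398.47770892 201.95963793]
```

View pics/k.png

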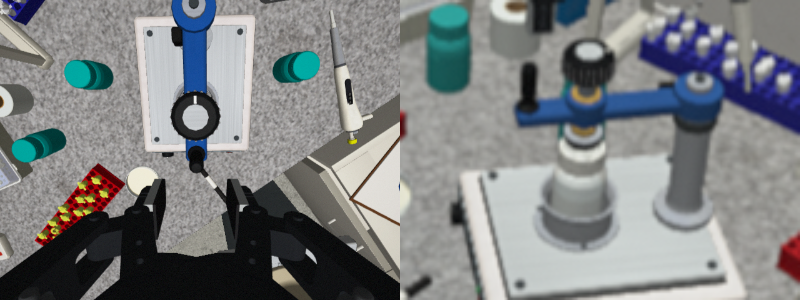

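Arm is home and the jar stands under the foot; wrist knob at (314,184) against a predicted (316,186). Move over the knob and unwind the wrist.

```bash
python3 -m creep '[[1,0,0,0,0,-0.0],[1.5,0,0,0,0,0],[1.5,0,0,0,0,0],[0.5,-0.1,0,0,0,0],[0,0,0,0,0,-0.12]]' -1
python3 -m creep '[[0,0,0,0,0,-0.12],[0,0,0,0,0,-0.12],[0,0,0,0,0,-0.12],[0,0,0,0,0,-0.12],[0,0,0,0,0,-0.12]]' >/dev/null
python3 -m creep '[[0,0,0,0,0,-0.12],[0,0,0,0,0,-0.12],[0,0,0,0,0,-0.12],[0,0,0,0,0,-0.12],[0,0,0,0,0,-0.12]]' >/dev/null
python3 -m creep '[[0,0,0,0,0,-0.12],[0,0,0,0,0,-0.12],[0,0,0,0,0,-0.12],[0,0,0,0,0,-0.12],[0,0,0,0,0,-0.12]]' >/dev/null
python3 -m creep '[[0,0,0,0,0,-0.12],[0,0,0,0,0,-0.12],[0,0,0,0,0,-0.12],[0,0,0,0,0,-0.12],[0,0,0,0,0,-0.12]]' >/dev/null
python3 -m creep '[[0,0,0,0,0,-0.12],[0,0,0,0,0,-0.12],[0,0,0,0,0,-0.12],[0,0,0,0,0,-0.12],[0,0,0,0,0,-0.12]]' >/dev/null
python3 -m creep '[[0,0,0,0,0,-0.12],[0,0,0,0,0,-0.12],[0,0,0,0,0,-0.12],[0,0,0,0,0,-0.12],[0,0,0,0,0,0]]' >/dev/null
python3 -c 'from h import *
go([.5185,.1583,.215])'
```

```text
time_s: 16.63
tcp_pos: [0.5171, 0.1582, 0.269]
eef_rot: [1.0, -0.013, -0.001, 0.0]
wrist_force: [0.7, 0.6, -0.3]
grip_width: 0.0851
grasp_force: 0.0
t 19.13 tcp [0.5162 0.1585 0.2696] delta cm [-0.22 -0.1   5.46] yang 108.2 tilt [-0.002 -0.    -1.   ] F [-0.2 -0.2 -0.3] T [ 0.04  -0.07   0.004] q [ 0.08  0.32  1.37  0.    1.45 -1.81] w 0.0852 gf 0.0
```

```bash
python3 -m creep '[[-0.22,-0.1,0.5,0,0,0],[0,0,1.2,0,0,0],[0,0,1.2,0,0,0],[0,0,1,0,0,0],[0,0,0,0,0,0]]'
python3 -m creep '[[0,0,0.7,0,0,0],[0,0,0.5,0,0,0],[0,0,0.3,0,0,0],[0,0,0,0,0,0],[0,0,0,0,0,0]]' 
python3 -c 'from h import *
go([.5185,.1583,.215])'
python3 -m creep '[[0,0,0,0,0,0],[0,0,0,0,0,0],[0,0,0,0,0,0],[0,0,0,0,0,0],[0,0,0,0,0,0]]' 1 40
python3 -c 'from h import *
go([.5185,.1583,.215])'
```

```text
time_s: 19.55
tcp_pos: [0.5182, 0.158, 0.2289]
eef_rot: [-0.155, 0.988, 0.0, -0.002]
wrist_force: [-0.3, 0.0, -0.9]
grip_width: 0.0854
grasp_force: 0.0
time_s: 19.97
tcp_pos: [0.5192, 0.1581, 0.2165]
eef_rot: [-0.156, 0.988, -0.0, 0.0]
wrist_force: [-0.9, -0.8, 0.3]
grip_width: 0.0854
grasp_force: 0.0
t 19.97 tcp [0.5192 0.1581 0.2165] delta cm [0.06 0.04 0.15] yang 107.9 tilt [ 0.  0. -1.] F [-0.9 -0.8  0.3] T [-0.02  -0.015  0.032] q [ 0.08  0.36  1.46  0.    1.33 -1.8 ] w 0.0854 gf 0.0
time_s: 20.38
tcp_pos: [0.5191, 0.1582, 0.217]
eef_rot: [-0.156, 0.988, 0.0, 0.0]
wrist_force: [-1.4, 0.3, 4.0]
grip_width: 0.0398
grasp_force: 40.2
t 20.38 tcp [0.5191 0.1582 0.217 ] delta cm [0.06 0.02 0.2 ] yang 108.0 tilt [ 0.  0. -1.] F [-1.4  0.3  4. ] T [0.116 0.256 0.086] q [ 0.08  0.36  1.46  0.    1.33 -1.8 ] w 0.0398 gf 40.2
```

```bash
python3 -m creep '[[0,0,0.02,0,0,0.08],[0,0,0.02,0,0,0.08],[0,0,0.02,0,0,0.08],[0,0,0.02,0,0,0.08],[0,0,0.02,0,0,0.08]]' 1 50 >/dev/null
python3 -c 'from h import *
go([.5185,.1583,.215])'
python3 -m creep '[[0,0,0.02,0,0,0.08],[0,0,0.02,0,0,0.08],[0,0,0.02,0,0,0.08],[0,0,0.02,0,0,0.08],[0,0,0.02,0,0,0.08]]' >/dev/null
python3 -c 'from h import *
go([.5185,.1583,.215])'
```

```text
t 20.8 tcp [0.5192 0.1581 0.216 ] delta cm [0.07 0.01 0.1 ] yang 84.8 tilt [ 0.001 -0.    -1.   ] F [-2.7 -0.8  4.2] T [-0.079  0.35   0.13 ] q [ 0.08  0.36  1.46 -0.    1.32 -1.4 ] w 0.0404 gf 50.1
t 21.22 tcp [0.5191 0.1578 0.215 ] delta cm [ 0.08  0.01 -0.  ] yang 61.9 tilt [ 0.    -0.001 -1.   ] F [-2.3 -1.8  4.8] T [-0.29   0.422  0.161] q [ 0.08  0.36  1.46 -0.    1.32 -1.  ] w 0.0393 gf 50.1
```

```bash
cat > m.py <<'E'
from h import *
o=robot.get_obs();M=R.from_quat(o["eef_rot"]).as_matrix();d=o["tcp_pos"]
print("t%.2f z%.4f xy%s yang%.3f F%s Tz%.3f w%.4f"%(o["time_s"],d[2],d[:2].round(4),np.arctan2(M[1,1],M[0,1]),o["wrist_force"].round(1),o["ft_torque"][2],o["grip_width"]))
E
python3 -m creep '[[0,0,0.01,0,0,0.04],[0,0,0.01,0,0,0.04],[0,0,0.01,0,0,0.04],[0,0,0.01,0,0,0.04],[0,0,0.01,0,0,0.04]]' >/dev/null; python3 m.py
python3 -m creep '[[0,0,0.01,0,0,0.04],[0,0,0.01,0,0,0.04],[0,0,0.01,0,0,0.04],[0,0,0.01,0,0,0.04],[0,0,0.01,0,0,0.04]]' >/dev/null; python3 m.py
```

```text
t21.63 z0.2145 xy[0.519  0.1577] yang0.882 F[-2.4 -3.   5. ] Tz0.192 w0.0394
t22.05 z0.2140 xy[0.5189 0.1576] yang0.682 F[-4.4 -3.1  4.6] Tz0.205 w0.0394
```

```bash
python3 -m creep '[[0,-0.04,0.01,0,0,0.04],[0,-0.04,0.01,0,0,0.04],[0,0,0.01,0,0,0.04],[0,0,0.01,0,0,0.04],[0,0,0.0,0,0,0.04]]' >/dev/null; python3 m.py
python3 -m creep '[[0,0,0.01,0,0,0.04],[0,0,0.01,0,0,0.04],[0,0,0.01,0,0,0.04],[0,0,0.0,0,0,0.0],[0,0,0,0,0,0.0]]' >/dev/null; python3 m.py
```

```text
t22.47 z0.2135 xy[0.5187 0.1574] yang0.482 F[-0.8 -0.6  2.7] Tz0.185 w0.0395
t22.88 z0.2131 xy[0.5186 0.1574] yang0.365 F[-0.7 -2.3  5.6] Tz-0.207 w0.0394
```

```bash
python3 -m creep '[[0,0,0.01,0,0,0.04],[0,0,0.01,0,0,0.04],[0,0,0.01,0,0,0.04],[0,0,0.01,0,0,0.04],[0,0,0.01,0,0,0.04]]' >/dev/null; python3 m.py
python3 -m creep '[[0,0,0.01,0,0,0.04],[0,0,0.01,0,0,0.04],[0,0,0.01,0,0,0.04],[0,0,0.01,0,0,0.04],[0,0,0.01,0,0,0.04]]' >/dev/null; python3 m.py
```

```text
t23.30 z0.2126 xy[0.5185 0.1574] yang0.164 F[-2.2 -2.1  5.5] Tz0.143 w0.0396
t23.72 z0.2121 xy[0.5184 0.1574] yang-0.036 F[-3.4 -2.7  5.8] Tz0.166 w0.0396
```

```bash
python3 -m creep '[[0,-0.04,0.01,0,0,0.04],[0.03,0,0.01,0,0,0.04],[0,0,0.01,0,0,0.04],[0,0,0.01,0,0,0.04],[0,0,0.01,0,0,0.04]]' >/dev/null; python3 m.py
python3 -m creep '[[0,0,0.01,0,0,0.04],[0,0,0.01,0,0,0.04],[0,0,0.01,0,0,0.04],[0,0,0.01,0,0,0.04],[0,0,0.01,0,0,0.04]]' >/dev/null; python3 m.py
```

```text
t24.13 z0.2117 xy[0.5182 0.1574] yang-0.236 F[-3.  -3.8  6. ] Tz0.190 w0.0395
t24.55 z0.2113 xy[0.518  0.1574] yang-0.436 F[-3.9 -4.   7.5] Tz0.325 w0.0396
```

```bash
python3 -m creep '[[-0.03,0,0.005,0,0,0.03],[-0.02,0,0,0,0,0.03],[0,0,0.01,0,0,0.03],[0,0,0.01,0,0,0.03],[0,0,0.005,0,0,0.03]]' >/dev/null; python3 m.py
```

```text
t24.97 z0.2111 xy[0.5179 0.1575] yang-0.585 F[-2.8 -1.4  6.2] Tz0.378 w0.0397
```

The rise is about 0.21 N m, so roughly 30 N. Stop, release and retreat straight up.

```bash
python3 -m creep '[[0,0,-0.05,0,0,0],[0,0,-0.05,0,0,0],[0,0,0,0,0,0],[0,0,0,0,0,0],[0,0,0,0,0,0]]' >/dev/null; python3 m.py
python3 -m creep '[[0,0,0,0,0,0],[0,0,0,0,0,0],[0,0,0,0,0,0],[0,0,0,0,0,0],[0,0,0,0,0,0]]' -1 >/dev/null; python3 m.py
python3 -m creep '[[0,0,-0.5,0,0,0],[0,0,-1.5,0,0,0],[0,0,-2.5,0,0,0],[0,0,-3,0,0,0],[0,0,-2,0,0,0]]' >/dev/null; python3 m.py
python3 - <<'E'
from h import *
w=snap("wrist");s=snap("side");k=[.5184,.1583,.235];print(proj(w,k),proj(s,k))
cv2.imwrite("pics/f.png",np.hstack([cv2.resize(w["pixels"],(400,300)),cv2.resize(s["pixels"][220:340,280:440],(400,300))]))
E
```

```text
t25.38 z0.2112 xy[0.5179 0.1575] yang-0.585 F[-0.2 -1.4  0.3] Tz0.198 w0.0398
t25.80 z0.2114 xy[0.518  0.1575] yang-0.586 F[0.7 0.3 0.1] Tz0.081 w0.0854
t26.22 z0.3094 xy[0.5181 0.1575] yang-0.586 F[-0.9 -0.1  0.1] Tz-0.022 w0.0854
[314.1160713  248.77836096] [355.62904228 242.01384941]
```

View pics/f.png

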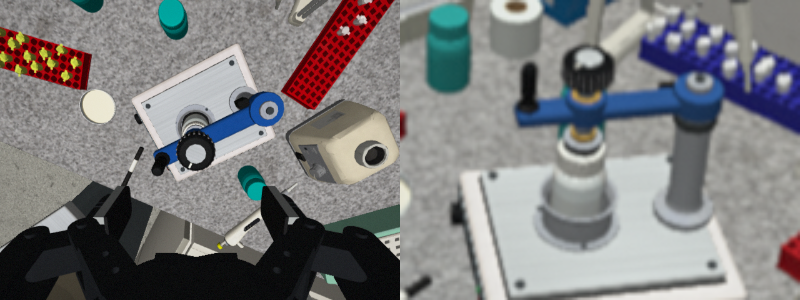

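The foot is on the cap, the arm is home, the mill is unmoved and the gripper is clear. Hand in.

```bash
python3 -c 'from rig import robot;print(robot.close_job())'
```

```text
the job is handed in; nothing more can be done
None
```

The jar is upright in the mill's cup, the clamp arm is home on its stop, and the knob is wound until the foot holds the jar with roughly 30 N (estimated from the torque rise); the job was handed in at about 26 s.

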